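# Wind the thickness sander to its mark, then hold the dust hood open at 45 degrees

## Task

On the model-maker's bench sander, turn the small black handwheel clockwise (seen from above) until its white pointer line is in line with the red mark on the machine's deck, then let the wheel go. Only after that, lift the green dust hood by hand to 45 degrees open and finish while still holding it there, because it falls shut if let go. Do not disturb the white tub, the glass jar or the cardboard house model.

Things in the scene. Friction and masses are not known exactly. Their poses are not given: they have to be found in the camera images.
- sander: Bench thickness sander, fixed: white box 240 mm deep (its x) by 360 mm wide (y), deck 100 mm high. Origin: centre of its underside. x points from its front (robot side) to its back, y to the left seen from the robot. Handwheel on the deck at (-20, 110) mm, hood over y -160 to 20 mm. A red line 8 mm wide on the deck in front (-x) of the wheel points at its axis.
- wheel (a joint): Handwheel angle in rad, about a vertical axis. 0: white pointer exactly in line with the red mark (pointing to the sander's -x). Grows when turned clockwise seen from above; it starts between -3.0 and -1.9, so it needs more than one grasp. Hard stops at -3.6 and 0.9. It is friction-held (0.12 N m) and stays where it is left.
- wheel_center (a point): Centre of the handwheel: a plain black disc of diameter 60 mm and height 25 mm (from 130 to 155 mm above the table), with a white pointer line from hub to rim on top and down the rim. The point lies on the axis at half the disc's height (142.5 mm). Grip across the diameter at any yaw; under it are 30 mm free, but for a column of diameter 26 mm.
- hood (a joint): Opening angle of the green dust hood in rad; 0 shut, 0.785 is 45 degrees, hard stop at 1.1. The hinge axis is horizontal, parallel to the sander's y axis, at the hood's back lower edge; the front rises as it opens. The hood always falls shut when let go (0.3 to 0.5 kg, no stay). It is a shell 175 mm deep, 180 mm wide, its top 147 mm above the table when shut.
- hood_hinge (a point): A point on the hood's hinge axis, at the middle of the hood's width, 105 mm above the table; it does not move with the hood. In the sander's frame: (85, -70, 105) mm.
- bar_center (a point): Middle of the hood's grey handle, a round bar 12 mm in diameter and 110 mm long, parallel to the hinge, on two end posts on top of the hood near its front. 150 mm in front of the hinge axis and 84 mm above it when shut (189 mm above the table), 42 mm above the hood's top plate. Moves with the hood; pinched from above, it can turn between the fingers.
- tub: White lidded plaster tub with a grey band, diameter 112 mm, 105 mm tall, loose on the table beside the machine; leave alone. Origin: centre of its underside.
- jar: Empty glass jar, diameter 72 mm, 100 mm tall, loose; leave alone. Origin: centre of its underside.
- house: Roofless grey-brown cardboard house model, base 130 by 100 mm, 64 mm tall, loose; leave alone. Origin: centre of its underside.

How it is judged:
On the way:
1. the handwheel's pointer is on the red mark (within 0.15 rad) and the wheel is let go, the hood still shut (value of joint wheel between -0.15 and 0.15 rad and contact force between sander and the fingers below 0.3 N and value of joint hood below 0.08 rad), for 0.2 s.
At the end, for the whole second after the job is handed in: The hood is held still by the fingers, 45 degrees open within 6 degrees (0.105 rad), with nothing else propping it; the handwheel's pointer is still on the mark within 0.15 rad; tub, jar and house stand upright within 30 mm of where they were (value of joint wheel between -0.15 and 0.15 rad and value of joint hood between 0.68 and 0.89 rad and velocity of joint hood between -0.05 and 0.05 rad/s and contact force between hood and the fingers above 0.5 N and contact force between hood and tub below 0.1 N and contact force between hood and jar below 0.1 N and contact force between hood and house below 0.1 N and distance of each of tub, jar, house from where it was at the start of the episode below 0.03 m and angle between each of tub, jar, house's own z axis and vertical below 0.2 rad); the arm keeps its last pose, push and grip.
It fails at once if the hood is lifted (over 0.15 rad) while the handwheel is off its mark (value of joint hood above 0.15 rad and not (value of joint wheel between -0.15 and 0.15 rad)).
It fails at once if the tub, jar or house is pushed more than 30 mm or tipped (distance of any of tub, jar, house from where it was at the start of the episode above 0.03 m or angle between any of tub, jar, house's own z axis and vertical above 0.3 rad).
It also fails if it takes over 54 s, if anything falls off the work surface, if the arm or the gripper's body presses on something with over 40 N, if the wrist force passes 120 N, or if a joint passes its speed limit or range.

## Robot

A 6-joint arm with a two-finger parallel gripper is mounted at the origin on the work surface. World frame = base frame: x ahead of the robot, y to its left, z up, the work surface at z = 0. Lengths are in m, angles in rad, forces in N, time in s.
With the tool pointing down it reaches from about 0.3 to 0.75 m from the base axis. Payload 8.5 kg.
Tool frame: the origin (TCP) lies midway between the tips of the shut fingers; the grasp point (between the pads) lies 19 mm behind it; z points along the fingers, y is the line along which they close (so a half turn about z gives the same grasp; the last joint's range is limited). The gripper opens to 88 mm and grips with 3 to 60 N. Pads are 18 mm wide; open, the fingers measure 123 mm over their backs; the gripper's body (75 mm by 187 mm) begins 45 mm behind the grasp point.
Start: joints at [-1.35, 0.381, 1.297, -0, 1.464, -0.215], TCP at [0.232, -0.499, 0.204] pointing down, gripper open.
Joint ranges: [-3.11, 3.11], [-0.89, 2.33], [0.22, 2.48], [-1.42, 4.56], [0.17, 2.85], [-2.88, 2.88]. Speed limits (rad/s): [2.39, 2.39, 3.14, 3.14, 3.14, 3.14].

## Interface

Orientations are given as a unit quaternion [w, x, y, z].
In Python, from station import ctrl gives the robot as it stands. The module is installed in compiled form; this text tells all that it offers.
- The arm moves only by the tool play_rows, never from a script. Its argument "targets" is a list of rows, each a list of 3 entries, a list of its own where there are three numbers: the finger opening in m, from 0 to 0.0881, then the shift along the tool's x, y, z in m, then the turn about the tool's z in degrees. A call has exactly 8 rows; each row shifts and turns the commanded pose from where the row before left it, along the tool's axes as they then stand; what a row does not reach is not made up. A row lasts 1/10 s, in which the tool goes at most 50 mm and 8.59 degrees, less where a joint would pass 70% of its speed; a pose out of reach is approached as far as the arm can. A call is refused whole if a number of a shift passes 0.05 or a number of a turn 8.59, either way. A call with a gripper value outside its range is refused whole. The fingers move at their own pace and stop on an object; the grip force is fixed at half the most. Time passes only in rows, so rows that do not move let the fingers close, or fill a call up. It gives the time, the measured TCP pose, the force, the opening and the grip force at its end, in the units of the state.
- ctrl.get_state(): the state, without advancing time (a new reading comes with each control period).
- ctrl.camera(name): name is "side" or "top" or "wrist"; returns a dict with "color" (384x512x3 uint8, red, green, blue), "z_map" (384x512 float32, m along the optical axis (not along the pixel's ray), 0 where there is no reading), "vfov" (degrees; the focal length in pixels is half the picture's height over the tangent of half this angle, whatever the lens; pixels are square), "cx", "cy" (the principal point, pixels), "D" ([k1, k2, p1, p2, k3] as OpenCV has them; the pictures are not rectified), "eye" and "attitude" of the camera in the world. Camera axes: x right, y up, looking along -z (the intrinsics and any distortion apply to the point x, -y, -z); pixel columns grow to the right and rows downward; lengths in m; the calibration is good to about 2 mm. A picture is of the moment at which its call begins.
- ctrl.close_job(): hands the job in; it is judged then, once.
Trained networks look in a picture, given as the dict that the camera call returned (one of the last four; its "shot" number tells which), for a name from the list of things; names that differ only in an ending like _2 or _b are one class to them, and where a whole thing is asked for, a point or a joint stands for the part that bears it (a point fixed in the world has none). Each returns a list of dicts, best first, with "confidence" (0 to 1); they miss things now and then, are a little off and sometimes report something else, mostly with a low value. They report only what shows in the picture. A call takes as long as a camera call.
- ctrl.cut_out(picture, query): "region" (384x512 bool, what is visible of it) and "rect" ([left, top, right, bottom] in pixels, round what is visible of it).
The state is a dict: "time_s": time; "joint_pos": joint angles; "joint_velocities": joint speeds; "tau": joint torques, N m; "eef_pos": TCP position; "eef_rot": TCP orientation; "contact_force": force on the tool from outside, world axes, zero at the start; "ft_torque": the same for the moment, N m; "grip_width": finger opening in m; "grasp_force": force on a finger pad.
Only numpy, scipy, OpenCV 4.12 (cv2) and the standard library are available. Lean on these libraries where they do the work, as an engineer would, in place of code of your own. Each camera call takes 0.05 s, during which the arm holds its last target. There are 200 camera calls.

## Working session

There is one attempt and no reset: what is moved stays moved. The work goes in short steps, Python scripts to look and compute and a tool call to move; the robot and the scene stay as the last step left them, time stands still between calls to the robot, and variables do not carry over. Pictures are saved under pics/ and viewed, at most 10 in all, crops included, and the job is handed in when it is done.

Besides the shell and the picture viewer there is one more tool, called after ">>>" as name(argument=value, ...) on one line, values as JSON. play_rows: Moves the arm, as the interface text tells. Its arguments: {"type":"object","properties":{"targets":{"type":"array"}},"required":["targets"]}

```bash
mkdir -p pics; cat > h.py <<'E'
import numpy as np, cv2
from station import ctrl
from scipy.spatial.transform import Rotation as R
def q2R(q): q=np.array(q); return R.from_quat(q[[1,2,3,0]]).as_matrix() if q.shape==(4,) else q
def cloud(p):
    H,W=p["z_map"].shape; f=H/2/np.tan(np.radians(p["vfov"])/2)
    K=np.array([[f,0,p["cx"]],[0,f,p["cy"]],[0,0,1.]])
    v,u=np.mgrid[:H,:W]; uv=np.stack([u,v],-1).reshape(-1,1,2).astype(float)
    n=cv2.undistortPoints(uv,K,np.array(p["D"],float)).reshape(H,W,2); z=p["z_map"][...,None]
    c=np.concatenate([n[...,:1]*z,-n[...,1:]*z,-z],-1)
    return c@q2R(p["attitude"]).T+np.array(p["eye"])
def save(p,n): cv2.imwrite(f"pics/{n}.png",p["color"][...,::-1])
E
python3 - <<'E'
from h import *
s=ctrl.get_state(); print({k:np.round(v,3) for k,v in s.items()})
ims=[]
for n in ("top","side"):
    p=ctrl.camera(n); ims.append(p["color"]); c=cloud(p)
    print(n,p["eye"],p["attitude"])
    for q in ("sander","wheel","hood","bar_center","tub","jar","house"):
        for d in ctrl.cut_out(p,q)[:2]:
            m=d["region"]&(p["z_map"]>0); w=c[m]
            if len(w): print(q,round(d["confidence"],2),d["rect"],m.sum(),np.round(np.median(w,0),3),np.round(np.percentile(w,2,0),3),np.round(np.percentile(w,98,0),3))
    np.save(n+"_c.npy",c)
    save(p,n)
cv2.imwrite("pics/both.png",cv2.resize(np.vstack(ims),(400,600))[...,::-1])
E
```

```text
{'time_s': np.float64(0.0), 'joint_pos': array([-1.35 ,  0.381,  1.298, -0.   ,  1.464, -0.215]), 'joint_velocities': array([-0.   ,  0.002,  0.   , -0.   , -0.002, -0.   ]), 'tau': array([-1.0000e-03, -4.3794e+01, -2.2456e+01,  7.1000e-02,  3.5000e-02,
       -0.0000e+00]), 'eef_pos': array([ 0.232, -0.498,  0.203]), 'eef_rot': array([-0.001,  0.976,  0.216, -0.   ]), 'contact_force': array([-0.589, -0.355, -0.245]), 'ft_torque': array([-0.025,  0.021, -0.017]), 'grasp_force': np.float64(0.0), 'grip_width': np.float64(0.088)}
top [0.43931877 0.00150412 1.30923888] [-0.6961432  -0.02667762  0.02577818  0.71694382]
sander 0.66 [212.7, 146.7, 337.0, 239.0] 9723 [ 0.541 -0.05   0.102] [ 0.398 -0.213  0.039] [0.669 0.13  0.159]
wheel 0.75 [230.6, 179.2, 251.2, 200.7] 340 [0.544 0.07  0.155] [0.517 0.041 0.102] [0.571 0.098 0.159]
hood 0.9 [268.8, 155.0, 337.8, 216.3] 3552 [ 0.548 -0.112  0.147] [ 0.465 -0.199  0.142] [ 0.631 -0.026  0.195]
bar_center 0.83 [269.0, 153.0, 332.4, 218.1] 3608 [ 0.547 -0.112  0.147] [ 0.465 -0.2    0.14 ] [ 0.632 -0.025  0.195]
bar_center 0.51 [213.7, 149.5, 
[... 460 characters left out ...]
1883  -0.03948429  0.5057046   0.85748203]
sander 0.84 [187.2, 140.1, 306.3, 251.9] 7874 [0.527 0.033 0.1  ] [ 0.398 -0.19   0.02 ] [0.674 0.145 0.157]
wheel 0.63 [234.7, 181.9, 259.5, 199.0] 319 [0.537 0.086 0.154] [0.513 0.047 0.135] [0.564 0.101 0.158]
hood 0.57 [217.4, 141.3, 289.9, 187.1] 2314 [ 0.539 -0.061  0.147] [ 0.459 -0.197  0.101] [ 0.638 -0.016  0.194]
bar_center 0.9 [220.2, 143.2, 289.8, 192.5] 2225 [ 0.538 -0.06   0.147] [ 0.46  -0.196  0.105] [ 0.634 -0.016  0.194]
tub 0.83 [204.9, 225.1, 248.9, 287.9] 2315 [0.535 0.28  0.097] [0.491 0.2   0.004] [0.59  0.302 0.106]
jar 0.67 [301.5, 150.0, 324.2, 178.7] 535 [ 0.379 -0.297  0.066] [ 0.349 -0.385  0.002] [ 0.411 -0.285  0.101]
```

```bash
python3 - <<'E'
from h import *
c=np.load("top_c.npy"); im=cv2.imread("pics/top.png")
sl=np.zeros(c.shape[:2],bool); sl[140:245,205:345]=1
for nm,lo,hi in (("hoodtop",.142,.152),("deck",.095,.108),("bar",.18,.2),("wheel",.150,.162)):
    m=sl&(c[...,2]>lo)&(c[...,2]<hi)
    m=cv2.morphologyEx(m.astype(np.uint8),cv2.MORPH_OPEN,np.ones((2,2)))
    n,l,st,ce=cv2.connectedComponentsWithStats(m)
    for i in np.argsort(-st[1:,4])[:2]+1:
        w=c[l==i]; print(nm,st[i],np.round(w.mean(0),4),[np.round(a,4) for a in cv2.minAreaRect(w[:,:2].astype(np.float32))])
cv2.imwrite("pics/crop.png",cv2.resize(im[135:255,155:395],(800,400),interpolation=cv2.INTER_CUBIC))
E
```

```text
hoodtop [ 270  158   63   60 3254] [ 0.5475 -0.1142  0.1527] [array([ 0.5327, -0.1086]), array([0.2085, 0.1998]), np.float64(86.5067)]
hoodtop [236 192   2   2   4] [0.5345 0.0746 0.1557] [array([0.5347, 0.0747]), array([0.0036, 0.0033]), np.float64(85.3811)]
deck [ 217  148  119   80 4781] [0.5518 0.002  0.1026] [array([ 0.5595, -0.051 ]), array([0.3846, 0.2516]), np.float64(86.5648)]
bar [281 205  43   5 176] [ 0.4848 -0.1107  0.1898] [array([ 0.479 , -0.0843]), array([0.0401, 0.1848]), np.float64(12.5866)]
wheel [230 181  20  20 321] [0.5407 0.0656 0.1547] [array([0.4992, 0.0522]), array([0.1455, 0.059 ]), np.float64(18.1995)]
```

View pics/crop.png

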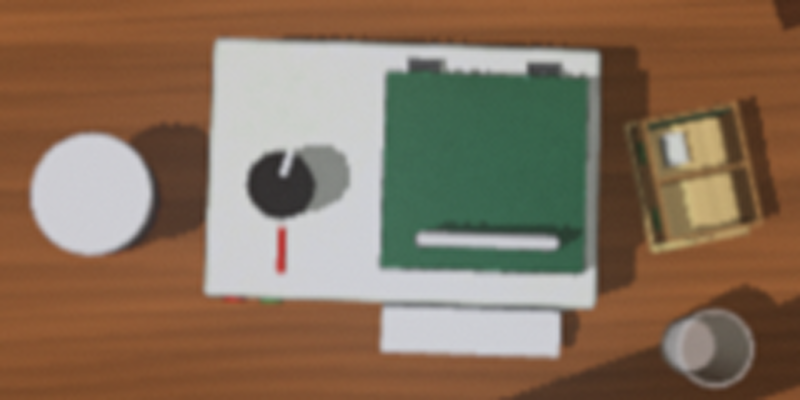

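The crop shows the wheel at (281,184), with its pointer up and slightly right (about -2.8 rad). The red mark is straight below it, the bar is at (488,240), and tub, house and jar are clear of the work area. Sander yaw is about -3.5°.

>>> play_rows(targets=[[0.088,[0,0,-0.05],0],[0.088,[0,0,-0.05],0],[0.088,[0.037,-0.027,0],0],[0.088,[0.037,-0.027,0],0],[0.088,[0.037,-0.027,0],0],[0.088,[0.037,-0.027,0],0],[0.088,[0.037,-0.027,0],0],[0.088,[0.037,-0.027,0],0]])

```text
time_s: 1.6
eef_pos: [0.3655, -0.2563, 0.3042]
eef_rot: [0.0, 0.976, 0.216, 0.0]
contact_force: [0.5, 0.4, 0.6]
grip_width: 0.088
grasp_force: 0.0
```

>>> play_rows(targets=[[0.088,[0.037,-0.027,0],0],[0.088,[0.037,-0.027,0],0],[0.088,[0.037,-0.027,0],0],[0.088,[0.037,-0.027,0],0],[0.088,[0.037,-0.027,0],0],[0.088,[0.037,-0.027,0],0],[0.088,[0,0,0],0],[0.088,[0,0,0],0]])

```text
time_s: 2.4
eef_pos: [0.4979, -0.0169, 0.3039]
eef_rot: [0.0, 0.976, 0.217, -0.0]
contact_force: [-0.3, -1.4, -0.2]
grip_width: 0.0881
grasp_force: 0.0
```

>>> play_rows(targets=[[0.088,[0,0,0],-8.5],[0.088,[0,0,0],-8.5],[0.088,[0,0,0],-8.5],[0.088,[0,0,0],-8.5],[0.088,[0,0,0],-8.5],[0.088,[0,0,0],-8.5],[0.088,[0,0,0],-8.5],[0.088,[0,0,0],-8.5]])

```text
time_s: 3.2
eef_pos: [0.4974, -0.019, 0.3042]
eef_rot: [0.0, 0.687, 0.726, -0.0]
contact_force: [-0.8, 0.6, -0.1]
grip_width: 0.0881
grasp_force: 0.0
```

>>> play_rows(targets=[[0.088,[0,0,0],-8.5],[0.088,[0,0,0],-8.5],[0.088,[0,0,0],-8.5],[0.088,[0,0,0],-8.5],[0.088,[0,0,0],-8.5],[0.088,[0,0,0],-8.5],[0.088,[0,0,0],-8.5],[0.088,[0,0,0],-8.5]])

```text
time_s: 4.0
eef_pos: [0.4974, -0.019, 0.3042]
eef_rot: [0.0, 0.164, 0.987, -0.0]
contact_force: [-0.2, 0.6, -0.4]
grip_width: 0.0879
grasp_force: 0.0
```

```bash
cat > w.py <<'E'
from h import *
import sys
p=ctrl.camera("wrist"); c=cloud(p); save(p,sys.argv[1])
s=ctrl.get_state(); Rt=q2R(s["eef_rot"]); t=np.array(s["eef_pos"]); print(t, s["joint_pos"])
im=p["color"].astype(int); z=c[...,2]; ok=p["z_map"]>0
def tool(x): return np.round(Rt.T@(x-t),4)
red=ok&(im[...,0]>130)&(im[...,1]<70)&(im[...,2]<70)&(abs(z-.1)<.012)
d=ctrl.cut_out(p,"wheel")
for q in d[:2]: print("net",q["confidence"],q["rect"])
m=ok&(z>.146)&(z<.164)
if d: 
    k=np.zeros_like(m); l,tp,r,b=map(int,d[0]["rect"]); k[tp:b+1,l:r+1]=1; m&=k
w=c[m]; 
if len(w):
    hull=w[:,:2].astype(np.float32); ctr,rad=cv2.minEnclosingCircle(hull)
    print("wheel mean",w.mean(0),"circ",ctr,rad, len(w))
    ctr=np.array(ctr)
    wh=m&(im.min(-1)>120); v=c[wh]; print("white",len(v))
    pt=v[:,:2].mean(0)-ctr; print("pointer ang",np.degrees(np.arctan2(pt[1],pt[0])))
    print("tool shift to wheel", tool(np.r_[ctr,.1235]))
if red.sum()>5:
    r=c[red]; u=np.linalg.svd(r[:,:2]-r[:,:2].mean(0))[2][0]; u*=-np.sign(u[0]); rr=r[:,:2].mean(0)-ctr
    print("red",len(r),r.mean(0),"dir",np.degrees(np.arctan2(u[1],u[0])),"from ctr",np.degrees(np.arctan2(rr[1],rr[0])))
E
python3 w.py w1; python3 - <<'E'
from h import *
c=np.load("top_c.npy")
im=cv2.imread("pics/top.png")[...,::-1].astype(int)
m=np.zeros(c.shape[:2],bool); m[176:206,226:256]=1
dk=m&(im.max(-1)<70)&(c[...,2]>.14)
print(cv2.minEnclosingCircle(c[dk][:,:2].astype(np.float32)))
E
```

```text
[ 0.49739051 -0.01898961  0.30423881] [-2.76290108e-01  2.32281227e-01  1.22822480e+00 -3.07638520e-04
  1.68086968e+00 -1.52621013e+00]
net 0.87 [313.4, 140.7, 378.0, 204.2]
wheel mean [0.53817536 0.06885979 0.15540683] circ (0.540300190448761, 0.06917451322078705) 0.03068358078598976 2662
white 164
pointer ang -8.603917849766676
tool shift to wheel [-0.0129  0.0973  0.1807]
red 158 [0.48340535 0.07295134 0.10268956] dir 176.40227629228355 from ctr 176.20212717109322
((0.49980631470680237, 0.044508736580610275), 0.0743168368935585)
```

View pics/w1.png

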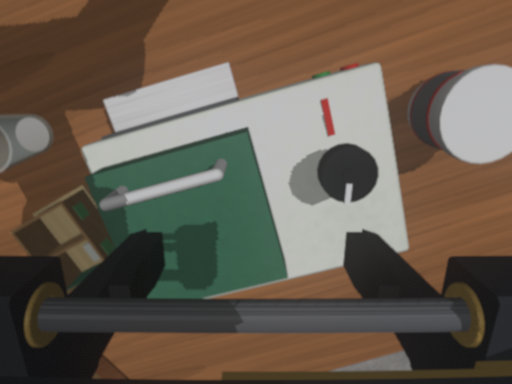

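The wrist view has the wheel at (348,172), the pointer towards (348,200) and the red mark at (328,117), so yaw is -3.6°. The measured wheel radius is 31 mm and its top is at 155 mm, as they should be.

>>> play_rows(targets=[[0.088,[-0.007,0.049,0],0],[0.088,[-0.006,0.048,0],0],[0.088,[0,0,0],0],[0.088,[0,0,0.04],0],[0.088,[0,0,0.04],0],[0.088,[0,0,0],0],[0.088,[0,0,0],0],[0.088,[0,0,0],0]])

```text
time_s: 4.9
eef_pos: [0.5428, 0.0693, 0.2265]
eef_rot: [0.002, 0.166, 0.986, 0.0]
contact_force: [0.5, 0.3, 1.4]
grip_width: 0.0876
grasp_force: 0.0
```

```bash
python3 w.py w2
```

```text
[0.54271629 0.06948963 0.22636453] [-8.90507912e-02  3.58688728e-01  1.26639122e+00 -7.12489529e-05
  1.51249581e+00 -1.32623050e+00]
net 0.56 [216.8, 138.4, 288.6, 219.7]
wheel mean [0.53837593 0.06963275 0.15536594] circ (0.5401929616928101, 0.06906895339488983) 0.03029768355190754 4311
white 210
pointer ang -18.992530908884376
tool shift to wheel [ 0.0026 -0.0013  0.1029]
red 284 [0.48423109 0.07311089 0.10254477] dir 176.20758738255316 from ctr 175.8688956048266
```

View pics/w2.png

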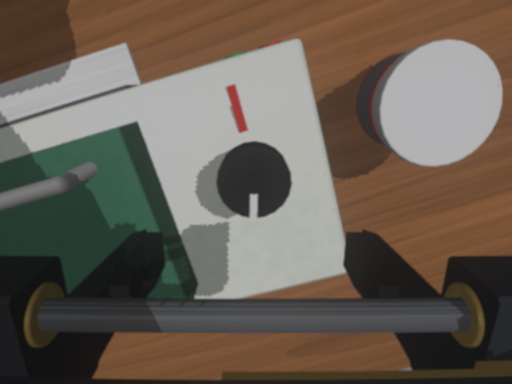

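The wheel is at (254,180) with its pointer at (254,205) and the red mark at (237,108), so the turn needed is about 165° clockwise.

>>> play_rows(targets=[[0.088,[0.003,-0.001,0.035],0],[0.088,[0,0,0.035],0],[0.088,[0,0,0.033],0],[0.088,[0,0,0],0],[0.088,[0,0,0],0],[0.05,[0,0,0],0],[0.05,[0,0,0],0],[0.05,[0,0,0],0]])

```text
time_s: 5.8
eef_pos: [0.5391, 0.07, 0.1222]
eef_rot: [0.001, 0.165, 0.986, 0.0]
contact_force: [0.0, -0.3, -0.2]
grip_width: 0.0659
grasp_force: 0.0
```

>>> play_rows(targets=[[0.05,[0,0,0],0],[0.05,[0,0,0],0],[0.05,[0,0,0],0],[0.05,[0,0,0],0],[0.05,[0,0,0],0],[0.05,[0,0,0],0],[0.05,[0,0,0],0],[0.05,[0,0,0],0]])

```text
time_s: 6.6
eef_pos: [0.5387, 0.0701, 0.121]
eef_rot: [-0.0, 0.165, 0.986, 0.0]
contact_force: [-0.3, 0.9, -0.2]
grip_width: 0.0502
grasp_force: 0.0
```

```bash
python3 w.py w3; python3 - <<'E'
import cv2,numpy as np
from h import *
p=ctrl.camera("side"); save(p,"s3")
a=cv2.imread("pics/w3.png"); b=cv2.resize(p["color"][120:240,170:330,::-1],(512,384),interpolation=cv2.INTER_CUBIC)
cv2.imwrite("pics/g3.png",cv2.resize(np.hstack([a,b]),(800,300)))
E
```

```text
[0.53865334 0.07005525 0.12105023] [-8.87251339e-02  4.43751155e-01  1.45115998e+00  3.36856114e-05
  1.24667725e+00 -1.32734074e+00]
net 0.87 [196.1, 178.2, 311.4, 297.3]
wheel mean [0.53655171 0.07023238 0.1553975 ] circ (0.539908766746521, 0.06928566098213196) 0.030199576169252396 10203
white 230
pointer ang -17.51257326313173
tool shift to wheel [-0.0014 -0.0003 -0.0024]
red 691 [0.48391483 0.07304239 0.10256877] dir 176.30596332647173 from ctr 176.16168514708605
```

View pics/g3.png

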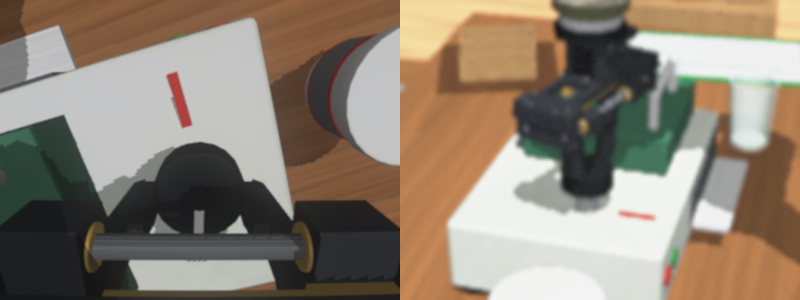

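The fingers stand either side of the wheel at (200,190), but they read 50 mm with no force. I'll command them further shut.

>>> play_rows(targets=[[0.03,[0,0,0],0],[0.03,[0,0,0],0],[0.03,[0,0,0],0],[0.03,[0,0,0],0],[0.03,[0,0,0],0],[0.03,[0,0,0],0],[0.03,[0,0,0],0],[0.03,[0,0,0],0]])

```text
time_s: 7.55
eef_pos: [0.5386, 0.0701, 0.1211]
eef_rot: [-0.0, 0.165, 0.986, 0.0]
contact_force: [-1.0, -0.2, -0.5]
grip_width: 0.0296
grasp_force: 0.0
```

```bash
python3 w.py w4; python3 - <<'E'
import cv2,numpy as np
a=cv2.imread("pics/w4.png");b=cv2.imread("pics/w3.png")
cv2.imwrite("pics/g4.png",np.hstack([cv2.resize(x[150:384,100:410],(400,302)) for x in (b,a)]))
E
```

```text
[0.53867104 0.07005412 0.12105757] [-8.87154744e-02  4.43762271e-01  1.45111583e+00  1.63597698e-05
  1.24668725e+00 -1.32733400e+00]
net 0.95 [198.9, 178.1, 312.1, 297.8]
wheel mean [0.53451338 0.0708726  0.15556469] circ (0.5399447083473206, 0.06944003701210022) 0.030079420655965805 8231
white 231
pointer ang -19.926128741087467
tool shift to wheel [-0.0014 -0.0002 -0.0024]
red 685 [0.48393188 0.07303925 0.10262189] dir 176.29342153540486 from ctr 176.32340340202396
```

View pics/g4.png

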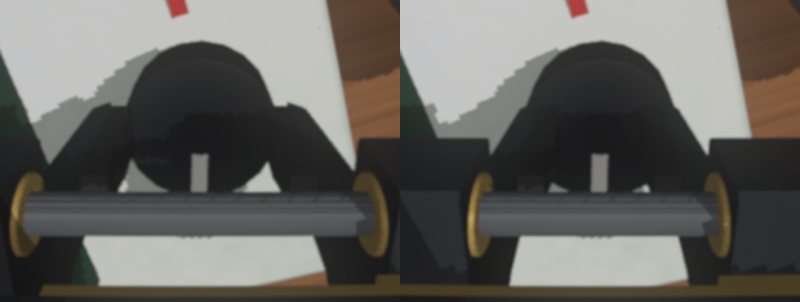

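The fingers close to 30 mm without touching and now cover part of the disc at (600,130) in the right half. I'll check their depth.

```bash
python3 - <<'E'
from h import *
p=ctrl.camera("wrist"); c=cloud(p); s=ctrl.get_state(); Rt=q2R(s["eef_rot"]); t=np.array(s["eef_pos"])
tl=(c-t)@Rt
print("eye tool",np.round(Rt.T@(np.array(p["eye"])-t),3), s["grip_width"])
H,W=384,512; f=H/2/np.tan(np.radians(p["vfov"])/2)
print("axes in tool",np.round(Rt.T@q2R(p["attitude"]),2),f,p["cx"],p["cy"])
for v in (185,200,215,230,245,260,275,290):
    print(v,[tuple(np.round(tl[v,u]*1000).astype(int)) for u in range(160,360,20)])
p=ctrl.camera("side");c=cloud(p)
tl=(c-t)@Rt; m=(abs(tl[...,0])<.03)&(abs(tl[...,1])<.1)&(tl[...,2]<.02)&(tl[...,2]>-.08)
for lo in range(-80,20,8):
    k=m&(tl[...,2]*1000>=lo)&(tl[...,2]*1000<lo+8); w=tl[k]*1000
    if len(w): print(lo,len(w),w.min(0).round(),w.max(0).round())
E
```

```text
eye tool [ 0.077 -0.001 -0.181] 0.029782863380156302
axes in tool [[-0.    0.96  0.29]
 [ 1.    0.   -0.  ]
 [-0.    0.29 -0.96]] 333.7711614105553 253.85796463581497 187.4600770543922
185 [(np.int64(16), np.int64(-60), np.int64(21)), (np.int64(16), np.int64(-47), np.int64(21)), (np.int64(16), np.int64(-35), np.int64(22)), (np.int64(16), np.int64(-22), np.int64(21)), (np.int64(27), np.int64(-8), np.int64(-15)), (np.int64(28), np.int64(3), np.int64(-17)), (np.int64(17), np.int64(16), np.int64(20)), (np.int64(16), np.int64(29), np.int64(21)), (np.int64(16), np.int64(41), np.int64(21)), (np.int64(17), np.int64(54), np.int64(20))]
200 [(np.int64(7), np.int64(-60), np.int64(20)), (np.int64(6), np.int64(-48), np.int64(21)), (np.int64(6), np.int64(-35), np.int64(21)), (np.int64(23), np.int64(-17), np.int64(-27)), (np.int64(26), np.int64(-7), np.int64(-34)), (np.int64(25), np.int64(2), np.int64(-34)), (np.int64(26), np.int64(12), np.int64(-34)), (np.int64(6), np.int64(29), np.int64(22)), (np.int64(6), np.int64(42), np.int64(21)), (np.int64(7), np.int64(54), np.int64(20))]
215 [(np.int64(-4),
[... 2555 characters left out ...]
(-23), np.int64(13), np.int64(-34)), (np.int64(8), np.int64(16), np.int64(-79)), (np.int64(10), np.int64(22), np.int64(-83)), (np.int64(28), np.int64(21), np.int64(-110))]
-80 26 [  4. -33. -80.] [ 11.  34. -72.]
-72 30 [ -7. -28. -71.] [ 11.  34. -64.]
-64 48 [-10. -28. -64.] [ 13.  33. -56.]
-56 46 [ -9. -27. -56.] [ 13.  32. -48.]
-48 48 [ -9. -29. -48.] [ 11.  31. -40.]
-40 130 [-29. -25. -40.] [ 28.  34. -32.]
-32 84 [ -26. -100.  -32.] [ 27.  32. -24.]
-24 96 [ -23. -100.  -24.] [ 27.  32. -16.]
-16 76 [ -23. -100.  -16.] [28. 33. -8.]
-8 42 [ -24. -100.   -8.] [29. 13. -0.]
0 60 [ -23. -100.    0.] [29. 16.  8.]
8 56 [-22. -99.   8.] [30. 15. 16.]
16 168 [-30. -99.  16.] [30. 67. 20.]
```

>>> play_rows(targets=[[0.088,[0,0,0],0],[0.088,[0,0,0],0],[0.088,[0,0,0],0],[0.088,[0,0,0],0],[0.088,[0,0,0],0],[0.088,[0,0,0],0],[0.088,[0,0,-0.05],0],[0.06,[0,0,-0.03],0]])

```text
time_s: 8.55
eef_pos: [0.539, 0.0701, 0.2034]
eef_rot: [0.001, 0.165, 0.986, 0.0]
contact_force: [0.3, -0.0, 0.3]
grip_width: 0.08
grasp_force: 0.0
```

```bash
python3 - <<'E'
from h import *
s=ctrl.get_state(); Rt=q2R(s["eef_rot"]); t=np.array(s["eef_pos"]); print(t,s["grip_width"])
for n in ("wrist","side"):
    p=ctrl.camera(n); c=cloud(p); save(p,n+"5")
    tl=((c-t)@Rt)*1000; m=(p["z_map"]>0)&(abs(tl[...,0])<14)&(abs(tl[...,1])<75)&(tl[...,2]>-120)&(c[...,2]>.163)
    for lo in range(-120,20,8):
        k=m&(tl[...,2]>=lo)&(tl[...,2]<lo+8); w=tl[k]
        if len(w): print(n,lo,len(w),w.min(0).round(),w.max(0).round())
    if n=="side": cv2.imwrite("pics/s5.png",cv2.resize(p["color"][90:240,150:350,::-1],(800,600),interpolation=cv2.INTER_CUBIC))
E
```

```text
[0.53898815 0.07005249 0.2034257 ] 0.07997800606299547
wrist -120 848 [   3.  -49. -120.] [  14.   48. -112.]
wrist -112 1408 [  -6.  -49. -112.] [  14.   48. -104.]
wrist -104 1287 [ -11.  -49. -104.] [ 10.  48. -96.]
wrist -96 749 [-12. -57. -96.] [ 12.  55. -88.]
wrist -88 1383 [-10. -58. -88.] [ 12.  57. -80.]
wrist -80 1631 [  0. -57. -80.] [ 12.  56. -72.]
wrist -72 1149 [ -6. -56. -72.] [ 12.  55. -64.]
wrist -64 1352 [ -8. -56. -64.] [ 12.  54. -56.]
wrist -56 1129 [ -8. -55. -56.] [ 12.  54. -48.]
wrist -48 871 [ -9. -55. -48.] [ 12.  54. -40.]
wrist -40 434 [ -9. -54. -40.] [ 12.  52. -33.]
side -120 13 [  -5.  -49. -120.] [  13.  -43. -113.]
side -112 14 [ -12.  -48. -111.] [  11.  -44. -105.]
side -104 15 [ -12.  -61. -103.] [ 13. -43. -97.]
side -96 18 [ -5. -54. -96.] [ 11.  57. -88.]
side -88 63 [-12. -53. -88.] [ 10.  58. -80.]
side -80 57 [-11. -54. -80.] [ 10.  58. -72.]
side -72 55 [-10. -54. -72.] [ 10.  57. -64.]
side -64 51 [-11. -48. -64.] [ 10.  56. -56.]
side -56 57 [-12. -49. -56.] [ 10.  56. -48.]
side -48 44 [-12. -53. -48.] [  9.  56. -40.]
side -40 2 [-12. -39. -39.] [ -1.  47. -39.]
```

View pics/s5.png

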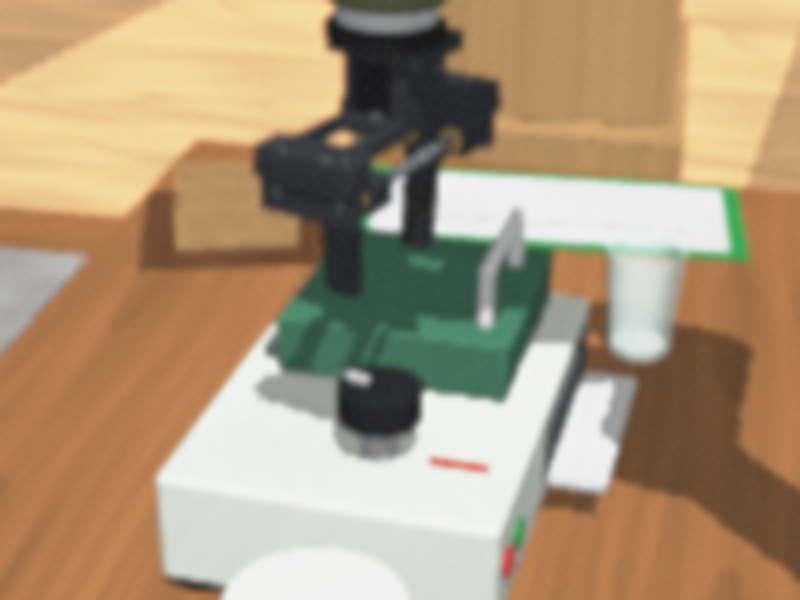

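The side view shows the finger tips well above the wheel, and both clouds put them about 39 mm behind the reported TCP. The gripper is laterally centred. Every height target therefore goes 39 mm lower in reported z, which is 0.0845 for the wheel.

>>> play_rows(targets=[[0.088,[0,0,0],0],[0.088,[0,0,0.03],0],[0.088,[0,0,0.03],0],[0.088,[0,0,0.03],0],[0.088,[0,0,0.026],0],[0.088,[0,0,0],0],[0.04,[0,0,0],0],[0.04,[0,0,0],0]])

```text
time_s: 9.45
eef_pos: [0.5392, 0.07, 0.0861]
eef_rot: [0.001, 0.165, 0.986, 0.0]
contact_force: [0.5, 1.0, 0.3]
grip_width: 0.0738
grasp_force: 0.0
```

>>> play_rows(targets=[[0.04,[0,0,0],0],[0.04,[0,0,0],0],[0.04,[0,0,0],0],[0.04,[0,0,0],0],[0.04,[0,0,0],0],[0.04,[0,0,0],0],[0.04,[0,0,0],0],[0.04,[0,0,0],0]])

```text
time_s: 10.25
eef_pos: [0.5392, 0.0704, 0.0859]
eef_rot: [0.001, 0.165, 0.986, 0.0]
contact_force: [0.3, 3.6, 6.5]
grip_width: 0.059
grasp_force: 30.0
```

Gripped at 59 mm with 30 N. Now I turn.

>>> play_rows(targets=[[0.04,[0,0,0],8.5],[0.04,[0,0,0],8.5],[0.04,[0,0,0],8.5],[0.04,[0,0,0],8.5],[0.04,[0,0,0],8.5],[0.04,[0,0,0],8.5],[0.04,[0,0,0],8.5],[0.04,[0,0,0],8.5]])

```text
time_s: 11.05
eef_pos: [0.5413, 0.0719, 0.086]
eef_rot: [0.001, 0.691, 0.723, 0.003]
contact_force: [12.5, 13.9, -0.5]
grip_width: 0.0588
grasp_force: 30.0
```

```bash
python3 w.py w6
```

```text
[0.54131833 0.07187147 0.08596838] [-0.08689863  0.48541505  1.49582742  0.00415154  1.15376656 -0.1263337 ]
net 0.62 [177.9, 199.3, 330.0, 356.8]
wheel mean [0.53964732 0.07798993 0.15486543] circ (0.5398922562599182, 0.07111797481775284) 0.03243361786007881 12012
white 0
pointer ang nan
tool shift to wheel [-0.0006 -0.0012 -0.0375]
red 862 [0.48330232 0.07386006 0.10256922] dir 177.59163884464414 from ctr 177.2258802453156w.py:19: RuntimeWarning: Mean of empty slice.
  pt=v[:,:2].mean(0)-ctr; print("pointer ang",np.degrees(np.arctan2(pt[1],pt[0])))
  ret = um.true_divide(
```

>>> play_rows(targets=[[0.04,[0.002,0.002,0],8.5],[0.04,[0,0,0],8.5],[0.04,[0,0,0],8.5],[0.04,[0,0,0],8.5],[0.04,[0,0,0],8.5],[0.04,[0,0,0],8.5],[0.04,[0,0,0],8.5],[0.04,[0,0,0],8.5]])

```text
time_s: 11.95
eef_pos: [0.5434, 0.0706, 0.086]
eef_rot: [0.002, 0.977, 0.213, 0.003]
contact_force: [9.6, -7.3, -0.1]
grip_width: 0.0594
grasp_force: 30.0
```

>>> play_rows(targets=[[0.04,[0,0,0],8.5],[0.04,[0,0,0],8.5],[0.04,[0,0,0],8.5],[0.04,[0,0,0],2],[0.04,[0,0,0],0],[0.04,[0,0,0],0],[0.04,[0,0,0],0],[0.04,[0,0,0],0]])

```text
time_s: 12.75
eef_pos: [0.5436, 0.0696, 0.086]
eef_rot: [0.002, 1.0, -0.023, 0.003]
contact_force: [9.0, -11.2, -0.6]
grip_width: 0.0588
grasp_force: 30.0
```

```bash
python3 w.py w7
```

```text
[0.54355697 0.06955022 0.0860052 ] [-0.08691298  0.48864791  1.48957471 -0.00395028  1.15612286  1.53065325]
net 0.84 [177.7, 201.3, 329.5, 357.2]
wheel mean [0.54885249 0.06924293 0.15500619] circ (0.5418769121170044, 0.06973050534725189) 0.03227321803569794 12018
white 444
pointer ang 177.82286335633697
tool shift to wheel [-0.0014  0.     -0.0375]
```

Pointer about 177° against the mark's 176°. I release, rise and check.

>>> play_rows(targets=[[0.088,[0,0,0],0],[0.088,[0,0,0],0],[0.088,[0,0,0],0],[0.088,[0,0,0],0],[0.088,[0,0,0],0],[0.088,[0,0,0],0],[0.088,[0,0,0],0],[0.088,[0,0,-0.02],0]])

```text
time_s: 13.65
eef_pos: [0.5393, 0.0722, 0.1033]
eef_rot: [-0.0, 1.0, -0.022, -0.002]
contact_force: [-0.0, -0.2, 0.1]
grip_width: 0.0879
grasp_force: 0.0
```

>>> play_rows(targets=[[0.088,[0,0,-0.04],0],[0.088,[0,0,-0.04],0],[0.088,[0,0,-0.04],0],[0.088,[0,0,-0.03],0],[0.088,[0,0,0],0],[0.088,[0,0,0],0],[0.088,[0,0,0],0],[0.088,[0,0,0],0]])

```text
time_s: 14.45
eef_pos: [0.5401, 0.0722, 0.2537]
eef_rot: [-0.0, 1.0, -0.022, -0.001]
contact_force: [-0.1, -0.3, 0.8]
grip_width: 0.0881
grasp_force: 0.0
```

```bash
python3 w.py w8
```

```text
[0.54021123 0.07217674 0.25389732] [-8.44819881e-02  3.42598491e-01  1.21203203e+00  1.11335350e-05
  1.58926586e+00  1.53049398e+00]
net 0.91 [220.1, 135.2, 288.7, 207.9]
wheel mean [0.54190433 0.07008752 0.15543766] circ (0.5404464602470398, 0.06993944942951202) 0.03003709763288498 3578
white 237
pointer ang 162.67727274826098
tool shift to wheel [0.0006 0.0022 0.1304]
red 79 [0.47651311 0.07353617 0.10277634] dir 175.3449867960061 from ctr 176.78008338090712
```

View pics/w8.png

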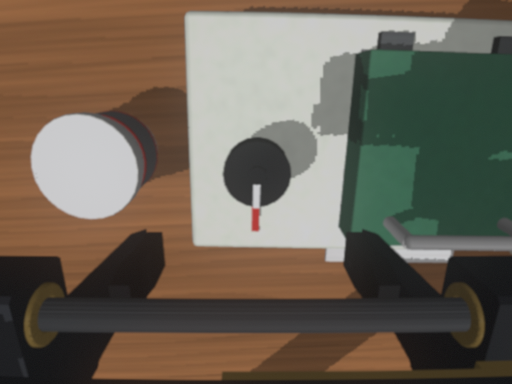

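The pointer at (257,186)–(256,208) runs straight into the red mark at (256,208)–(255,230), so they are in line. I check the number more robustly and locate the bar.

```bash
python3 - <<'E'
from h import *
for n in ("wrist","top"):
    p=ctrl.camera(n); c=cloud(p); im=p["color"].astype(int); x=c[...,:2]-[.5403,.0697]; r=np.hypot(x[...,0],x[...,1])
    m=(p["z_map"]>0)&(r<.028)&(r>.008)&(c[...,2]>.146)&(c[...,2]<.164)&(im.min(-1)>120)
    a=x[m]
    if len(a): print(n,len(a),np.degrees(np.arctan2(np.median(a[:,1]),np.median(a[:,0]))))
    b=(p["z_map"]>0)&(c[...,2]>.183)&(c[...,2]<.199)&(abs(c[...,0]-.485)<.03)&(abs(c[...,1]+.11)<.075)&(im.min(-1)>70)
    w=c[b]
    if len(w): print("bar",len(w),w.mean(0),w.min(0),w.max(0),np.polyfit(w[:,1],w[:,0],1))
E
```

```text
wrist 165 176.29163671421762
bar 1609 [ 0.48712738 -0.08923172  0.19311513] [ 0.47804137 -0.13912572  0.18314574] [ 0.49356259 -0.04512381  0.19682767] [0.06284575 0.49273521]
top 14 177.5636178156784
bar 160 [ 0.4869972  -0.10758535  0.19382444] [ 0.47809022 -0.16749156  0.18711375] [ 0.49526728 -0.049005    0.19893767] [0.06187724 0.49365428]
```

The wheel is within 1° of the mark. Bar centre is about (0.486, -0.107, 0.189).

>>> play_rows(targets=[[0.088,[-0.0115,0.0453,0],0],[0.088,[-0.0115,0.0453,0],0],[0.088,[-0.0115,0.0453,0],0],[0.088,[-0.0115,0.0453,0],0],[0.088,[0,0,0],-8.5],[0.088,[0,0,0],-8.5],[0.088,[0,0,0],-8.5],[0.088,[0,0,0],-8.5]])

```text
time_s: 15.45
eef_pos: [0.4865, -0.107, 0.2549]
eef_rot: [-0.0, 0.962, 0.274, -0.0]
contact_force: [0.1, -0.3, -0.8]
grip_width: 0.088
grasp_force: 0.0
```

>>> play_rows(targets=[[0.088,[0,0,0],-8.5],[0.088,[0,0,0],-8.5],[0.088,[0,0,0],-8.5],[0.088,[0,0,0],-8.5],[0.088,[0,0,0],-8.5],[0.088,[0,0,0],-8.5],[0.06,[0,0,0],-4],[0.06,[0,0,0],0]])

```text
time_s: 16.25
eef_pos: [0.4866, -0.1068, 0.2549]
eef_rot: [-0.0, 0.728, 0.685, -0.0]
contact_force: [-0.6, -0.1, 0.2]
grip_width: 0.0742
grasp_force: 0.0
```

```bash
python3 - <<'E'
from h import *
s=ctrl.get_state(); Rt=q2R(s["eef_rot"]); t=np.array(s["eef_pos"]); print(t,s["joint_pos"],np.degrees(np.arctan2(Rt[1,0],Rt[0,0])))
for n in ("wrist","side"):
    p=ctrl.camera(n); c=cloud(p); im=p["color"].astype(int); save(p,n+"9")
    b=(p["z_map"]>0)&(c[...,2]>.186)&(c[...,2]<.2)&(abs(c[...,0]-.485)<.02)&(abs(c[...,1]+.11)<.075)
    w=c[b]
    if len(w): print(n,len(w),w.mean(0),w.min(0),w.max(0),np.polyfit(w[:,1],w[:,0],1),Rt.T@(np.array([.4863,-.107,.131])-t))
E
```

```text
[ 0.48655275 -0.10681466  0.25490115] [-4.54216610e-01  2.55100322e-01  1.33612133e+00 -1.77076330e-05
  1.55062287e+00 -3.93103782e-01] 86.49851293853776
wrist 2312 [ 0.48407952 -0.10206114  0.19390881] [ 0.47488086 -0.16680678  0.18626758] [ 0.4927618  -0.04659156  0.19756364] [0.06407806 0.4906194 ] [-0.00021036 -0.0002113   0.12390119]
side 73 [ 0.48444798 -0.09477774  0.19402234] [ 0.47679336 -0.16075478  0.18644631] [ 0.49240033 -0.04429126  0.19749612] [0.06644135 0.49074514] [-0.00021036 -0.0002113   0.12390119]
```

>>> play_rows(targets=[[0.06,[0,-0.0025,0.03],0],[0.06,[0,0,0.03],0],[0.06,[0,0,0.03],0],[0.06,[0,0,0.032],0],[0.06,[0,0,0],0],[0.06,[0,0,0],0],[0,[0,0,0],0],[0,[0,0,0],0]])

```text
time_s: 17.15
eef_pos: [0.4848, -0.107, 0.1345]
eef_rot: [0.001, 0.729, 0.685, 0.001]
contact_force: [1.0, -0.2, -0.3]
grip_width: 0.0458
grasp_force: 0.0
```

>>> play_rows(targets=[[0,[0,0,0],0],[0,[0,0,0],0],[0,[0,0,0],0],[0,[0,0,0],0],[0,[0,0,0],0],[0,[0,0,0],0],[0,[0,0,0],0],[0,[0,0,0],0]])

```text
time_s: 17.95
eef_pos: [0.485, -0.1067, 0.1332]
eef_rot: [0.001, 0.729, 0.685, 0.001]
contact_force: [5.5, 1.5, -1.8]
grip_width: 0.0102
grasp_force: 29.7
```

>>> play_rows(targets=[[0,[0,0.0045,-0.0072],0],[0,[0,0.0045,-0.0071],0],[0,[0,0.0052,-0.0067],0],[0,[0,0.0051,-0.0067],0],[0,[0,0.0058,-0.0061],0],[0,[0,0.0058,-0.0061],0],[0,[0,0.0064,-0.0055],0],[0,[0,0.0063,-0.0055],0]])

```text
time_s: 18.75
eef_pos: [0.5283, -0.1094, 0.1824]
eef_rot: [-0.001, 0.729, 0.685, -0.0]
contact_force: [11.3, -2.0, -22.3]
grip_width: 0.0091
grasp_force: 31.3
```

>>> play_rows(targets=[[0,[0,0.0075,-0.0039],0],[0,[0,0.0075,-0.0039],0],[0,[0,0.0073,-0.0042],0],[0,[0,0.0073,-0.0042],0],[0,[0,0.0077,-0.0035],0],[0,[0,0.0077,-0.0035],0],[0,[0,0.008,-0.0027],0],[0,[0,0.008,-0.0027],0]])

```text
time_s: 19.55
eef_pos: [0.5887, -0.1132, 0.2113]
eef_rot: [-0.001, 0.729, 0.685, -0.001]
contact_force: [3.3, -4.5, -22.8]
grip_width: 0.0087
grasp_force: 31.4
```

>>> play_rows(targets=[[0,[0,0,0],0],[0,[0,0,0],0],[0,[0,0,0],0],[0,[0,0,0],0],[0,[0,0,0],0],[0,[0,0,0],0],[0,[0,0,0],0],[0,[0,0,0],0]])

```text
time_s: 20.35
eef_pos: [0.5883, -0.1132, 0.2113]
eef_rot: [-0.001, 0.729, 0.685, -0.001]
contact_force: [3.0, -4.5, -22.5]
grip_width: 0.0087
grasp_force: 31.4
```

```bash
python3 - <<'E'
from h import *
out=[]
for n in ("side","top"):
    p=ctrl.camera(n); c=cloud(p); im=p["color"].astype(int)
    ref=np.array([.5403,.0697]); a=np.radians(-3.65); Rz=np.array([[np.cos(a),-np.sin(a)],[np.sin(a),np.cos(a)]])
    l=(c[...,:2]-ref)@Rz+[-.02,.11]   # sander frame
    g=(p["z_map"]>0)&(im[...,1]>im[...,0]+15)&(abs(l[...,0])<.16)&(l[...,1]>-.17)&(l[...,1]<.03)&(c[...,2]>.11)
    X=l[...,0][g]-.085; Z=c[...,2][g]-.105; Y=l[...,1][g]
    t=Y<.015; best=None; rng=np.random.default_rng(0); idx=np.where(t)[0]
    for _ in range(500):
        i,j=rng.choice(idx,2); d=np.array([X[j]-X[i],Z[j]-Z[i]]); L=np.hypot(*d)
        if L<.04: continue
        nrm=np.array([-d[1],d[0]])/L; e=abs((X-X[i])*nrm[0]+(Z-Z[i])*nrm[1])<.003
        if best is None or e.sum()>best.sum(): best=e
    u=np.linalg.svd(np.c_[X[best],Z[best]]-[X[best].mean(),Z[best].mean()],full_matrices=False)[2][0]
    print(n,len(X),best.sum(),"open deg",np.degrees(np.arctan2(u[1],-u[0]))%180, "dist to hinge",abs(X[best].mean()*u[1]-Z[best].mean()*u[0]))
    save(p,n+"10"); y0,x0=(90,150) if n=="side" else (135,205)
    out.append(cv2.resize(p["color"][y0:y0+150,x0:x0+200,::-1],(400,300),interpolation=cv2.INTER_CUBIC))
cv2.imwrite("pics/end.png",np.hstack(out))
s=ctrl.get_state(); print(s["joint_velocities"].round(3),s["time_s"])
E
```

```text
side 1331 366 open deg 136.82529188641402 dist to hinge 0.17479187240829797
top 330 301 open deg 45.954918032800585 dist to hinge 0.04219676475348306
[-0.002 -0.     0.     0.     0.001 -0.   ] 20.45
```

View pics/end.png

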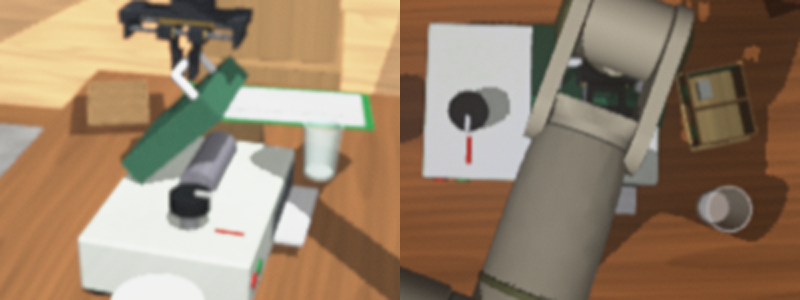

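The hood is open at 46° by its top plate and 46.8° by its front face. The pointer is still on the mark and the loose things stand where they were. I ease the upward pull slightly before handing in.

>>> play_rows(targets=[[0,[0,0,0.0008],0],[0,[0,0,0.0008],0],[0,[0,0,0],0],[0,[0,0,0],0],[0,[0,0,0],0],[0,[0,0,0],0],[0,[0,0,0],0],[0,[0,0,0],0]])

```text
time_s: 21.25
eef_pos: [0.5885, -0.1132, 0.2111]
eef_rot: [0.0, 0.729, 0.685, 0.0]
contact_force: [1.4, -4.0, -13.2]
grip_width: 0.0087
grasp_force: 30.7
```

```bash
python3 -c "
from station import ctrl
s=ctrl.get_state(); print(s['eef_pos'],s['contact_force'],s['grip_width'],s['grasp_force'])
print(ctrl.close_job())"
```

```text
[ 0.58851411 -0.11320733  0.21113989] [  1.39783609  -3.96248342 -13.24837522] 0.008661844571904172 30.669571745675057
the job is handed in; nothing more can be done
None
```

The job is handed in at about 21 s: the handwheel's pointer is within 1–2° of the red mark and the wheel was let go, the hood is held at about 46° open, and the tub, jar and house were not touched; no verdict was returned.

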